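# Fetch the amber rod from the slide-lid box

## Robot

A 6-joint arm with a two-finger parallel gripper is mounted at the origin on the work surface. World frame = base frame: x ahead of the robot, y to its left, z up, the work surface at z = 0. Lengths are in m, angles in degrees, forces in N, time in s.
With the tool pointing down it reaches from about 0.4 to 0.825 m from the base axis. Payload 7 kg.
Tool frame: the origin (TCP) lies on the centre line of the jaws, within the pads' length; the fingertips stand tips_ahead ahead of it and the grasp point (between the pads) lies 3 mm ahead of it (tips_ahead is the distance from the TCP to the fingertips, in m); z points along the fingers, y is the line along which they close (so a half turn about z gives the same grasp; the last joint's range is limited). The gripper opens to 88 mm and grips with 3 to 60 N. Pads are 19 mm wide; open, the fingers measure 130 mm over their backs; the gripper's body (78 mm by 193 mm) begins 47 mm behind the grasp point.
Start: joints at [91.278, 20.546, 0.682, 0, -70.136, -16.507], TCP at [0.177, 0.651, 0.249] pointing down, gripper open.
Joint ranges: [-176.03, 176.03], [-82.01, 121.73], [-58.28, 71.71], [-173.87, 95.51], [-174.79, -0.11], [-173.66, 173.66]. Speed limits (degrees/s): [136.94, 136.94, 172.46, 180, 180, 180].

## Interface

Orientations are given as [roll, pitch, yaw] about the fixed x, y, z axes, in that order (R = Rz(yaw) Ry(pitch) Rx(roll)).
In Python, from plant import * gives the robot as it stands. The module is installed in compiled form; this text tells all that it offers.
- The arm moves only by the tool carry_out, never from a script. Its argument "rows" is one flat list of numbers, 6 for each row, row after row: the shift along the tool's x, y, z scaled (see below), then the turn, a rotation vector about the tool's x, y, z scaled (see below). A call has exactly 5 rows; each row is the pose to reach, as a shift and turn from the pose commanded when the call began, along the tool's axes at that moment; what a row does not reach only later rows make up. The controller multiplies each number of a shift by 120 mm and each number of a turn by pi/2 rad. A row lasts 1/12 s, in which the tool goes at most 41.7 mm and 7.16 degrees, less where a joint would pass 70% of its speed; a pose out of reach is approached as far as the arm can. A call with a number of a shift or a turn outside -1 to 1 is refused whole. A call with a gripper value outside its range is refused whole. "jaw" is the opening, from 0 (shut) to 1 (fully open), set as the call begins (left out, the last holds). The fingers move at their own pace and stop on an object; the grip force is fixed at half the most. Time passes only in rows, so rows that repeat a pose let the fingers close, or fill a call up. It gives the time, the measured TCP pose, the force, the opening and the grip force at its end, in the units of the state.
- get_state(): the state, without advancing time (a new reading comes with each control period).
- camera(name): name is "scene" or "top"; returns (picture, depth): 384x512x3 uint8, red, green, blue; 384x512 float32, m along the optical axis (not along the pixel's ray), 0 where there is no reading.
- camera_info(name): a dict with "fx", "fy", "cx", "cy" (pixels), "cam_to_world" (4x4, takes a point from camera to world coordinates). Camera axes: x right, y down, z forward; pixel columns grow to the right and rows downward; lengths in m; the calibration is good to about 2 mm. A picture is of the moment at which its call begins. camera_info takes no time and is no camera call.
- job_done(): hands the job in; it is judged then, once.
The state is a dict: "time_s": time; "qpos": joint angles; "joint_velocities": joint speeds; "tau": joint torques, N m; "tool_pos": TCP position; "ee_rot": TCP orientation; "wrist_force": force on the tool from outside, world axes, zero at the start; "moment": the same for the moment, N m; "gripper_width": opening from 0.0 (shut) to 1.0 (fully open); "grasp_force": force on a finger pad.
Only numpy, scipy, OpenCV 4.12 (cv2) and the standard library are available. Lean on these libraries where they do the work, as an engineer would, in place of code of your own. Each camera call takes 0.05 s, during which the arm holds its last target. There are 200 camera calls.

## Task

Lift the lid of the wooden rod box over the dark lip at its end, slide it right out of its grooves and lay it flat, handle up, on a clear patch of the bench. Then take the amber glass rod out of the box and lay it in the empty pair of V notches of the steel rod rest, about centred lengthwise. Drop neither the lid nor the rod, and leave the green rod and everything else where they are.

Things in the scene. Friction and masses are not known exactly. Their poses are not given: they have to be found in the camera images.
- rod_box: Open wooden box fixed to the bench, 138 x 138 x 69 mm high. Origin: centre of its underside, z up. The lid leaves along the box's -x, over the dark lip. The shut lid lies on ledges 44 mm up, in grooves in the side walls (y = +-58 to +-69 mm); rails above (underside 61, top 69 mm up, 114 mm apart) stop it being lifted straight out. The rear wall (+x) is 69 mm high.
- lip (a point): Middle of the top edge of the dark lip across the box's -x end (x = -69 to -62 mm, 44 to 50 mm up). The lid must rise more than 6 mm to pass it and can rise at most 11 mm under the rails (8.5 is the middle), kept level, then slide towards -x; it clears the box after 131 mm. Play in the grooves: 2 mm each side. Axes as the box.
- cradle (a point): Middle of the box's inner floor, 6 mm above the bench; inside 124 x 116 mm clear. The two rods lie along the box's x, 20 mm either side of its middle (which colour is on which side varies), axes 36 mm above the bench, on two bars at x = +-40 mm (8 mm thick, top 30 mm up, with stops up to 37 mm). Axes as the box.
- lid: Loose brown wooden lid, 121 mm (its x) by 124 mm (its y) by 6 mm thick. Origin: centre of its underside; its axes are the box's axes while it is shut (origin 44 mm above the bench). A black upright bar handle stands on it, centred at x = -25 mm, y = 0: 14 mm thick along x, 50 mm along y, 26 mm high (top 32 mm above the origin). About 0.13 kg.
- amber_rod: Loose orange-amber solid glass rod, 12 mm diameter, 110 mm long, 31 g. Origin: its middle, on its axis; x along the rod.
- green_rod: Dark green glass rod of the same size, in the box beside the amber one; to be left there. Origin: its middle; x along the rod.
- rod_rest: Steel rod rest fixed to the bench: base 90 x 110 x 8 mm, with two upright notched plates 6 mm thick at x = +-33 mm. Rods lie along its x. It has two pairs of 90 degree V notches, at y = +28 mm (empty) and y = -28 mm (holds the clear rod). Origin: centre of its underside; z up. V bottoms 34 mm up, V tops about 47 mm up; each V is about 25 mm wide at the top.
- free_notch (a point): Middle of the empty notch pair of the rod rest: where the centre of a rod lies when seated (42.5 mm above the bench). x along the notches, z up.
- clear_rod: Clear glass rod, 12 x 110 mm, lying in the other notch pair of the rest. Origin: its middle.
- paddle: Dark graphite paddle with a wooden handle, lying flat at the far side of the bench; 186 mm long (x from -98 to +88 mm), 45 mm wide, 13 mm high. Origin: on its underside level.
- tweezers: Steel tweezers, 140 mm long, 8 mm high, lying flat between the rest and the robot; x along them. Origin: middle of the underside.
- marble_dish: White dish of three marbles, 90 mm across, 28 mm high, at the far side. Origin: centre of its underside.

How it is judged (in metres and radians):
On the way, in this order (a step that is already met when the one before it is completed fails the run):
1. the lid is lifted over the lip and slid right out of its grooves (x of lid in the frame of rod_box below -0.13 m).
2. the lid lies flat and released on the bench, away from the box (height (world z) of lid below 0.004 m and angle between lid's own z axis and vertical below 0.05 rad and contact force between lid and the fingers below 0.05 N and linear speed of lid below 0.02 m/s and horizontal distance between lid and rod_box above 0.12 m), for 0.2 s.
3. the amber rod is lifted out of the box (height (world z) of amber_rod above 0.08 m), for 0.05 s.
At the end, for the whole second after the job is handed in: The lid lies flat (within 0.05 rad), handle up, on the bench itself beside the box; the amber rod lies at rest in the empty notch pair (within 4 mm across and in height, 18 mm lengthwise, 0.08 rad), both released; the green rod is still in its place in the box (within 20 mm) (all of step 2 and x of amber_rod in the frame of free_notch between -0.018 and 0.018 m and y of amber_rod in the frame of free_notch between -0.004 and 0.004 m and z of amber_rod in the frame of free_notch between -0.004 and 0.004 m and angle between the x axis of amber_rod and the x axis of rod_rest, either way round below 0.08 rad and linear speed of amber_rod below 0.02 m/s and contact force between amber_rod and the fingers below 0.05 N and distance of green_rod from where it was at the start of the episode below 0.02 m); the robot touches nothing.
It fails at once if the amber rod is dropped (falls freely from more than about 13 mm) (contact force between amber_rod and the fingers below 0.01 N and linear speed of amber_rod above 0.5 m/s).
It fails at once if the lid is dropped (falls freely from more than about 18 mm) (contact force between lid and the fingers below 0.01 N and linear speed of lid above 0.6 m/s).
It fails at once if something else is displaced by more than 25 mm (distance of any of green_rod, clear_rod, paddle, tweezers, marble_dish from where it was at the start of the episode above 0.025 m).
It also fails if it takes over 58 s, if anything falls off the work surface, if the arm or the gripper's body presses on something with over 40 N, if the wrist force passes 120 N, or if a joint passes its speed limit or range.

## Working session

There is one attempt and no reset: what is moved stays moved. The work goes in short steps, Python scripts to look and compute and a tool call to move; the robot and the scene stay as the last step left them, time stands still between calls to the robot, and variables do not carry over. Pictures are saved under pics/ and viewed, at most 10 in all, crops included, and the job is handed in when it is done.

Besides the shell and the picture viewer there is one more tool, called by a JSON object that holds its "op" and its "data", one argument or row to a line. carry_out: Moves the arm, as the interface text tells. Its arguments: {"type":"object","properties":{"rows":{"type":"array","items":{"type":"number"}},"jaw":{"type":"number"}},"required":["rows"]}

```bash
mkdir -p pics; python3 - <<'E'
from plant import *
import cv2,numpy as np
s=get_state()
for k,v in s.items(): print(k,v)
for n in ("scene","top"):
    p,d=camera(n); cv2.imwrite(f"pics/{n}0.png",p[...,::-1]); np.savez(f"{n}0.npz",p=p,d=d)
    print(camera_info(n))
E
```

```text
time_s 0.0
qpos [ 9.12780003e+01  2.05907901e+01  6.33137831e-01 -1.88434873e-02
 -7.01370948e+01 -1.65086716e+01]
joint_velocities [ 0.07046045  0.04928418 -0.10605937 -0.01566326  0.04379153 -0.08095002]
tau [-2.20297239e-03 -5.82724464e+01  2.93053633e+01  6.99750736e+00
  6.80579193e-03 -1.65612096e-04]
tool_pos [0.17721795 0.65084017 0.24762914]
ee_rot [ 1.79904125e+02 -9.94193051e-03 -1.52370801e+01]
wrist_force [ 0.30267524 -0.55588611  0.73213605]
moment [0.04341616 0.05175186 0.03038153]
grasp_force 0.0
gripper_width 0.9963191652793375
{'fx': 404.2792545795444, 'fy': 404.2792545795444, 'cx': 254.69617283706185, 'cy': 189.90533924406225, 'cam_to_world': array([[ 0.53556364,  0.62957535, -0.56285564,  1.1490257 ],
       [ 0.84432637, -0.41249948,  0.34198999, -0.34995253],
       [-0.01686919, -0.65839127, -0.75248679,  0.76981079],
       [ 0.        ,  0.        ,  0.        ,  1.        ]])}
{'fx': 459.3276579892443, 'fy': 459.3276579892443, 'cx': 251.99527416952043, 'cy': 192.49902113856842, 'cam_to_world': array([[-0.02232524, -0.99188644,  0.12515137,  0.48295274],
       [-0.99970162,  0.02338964,  0.0070418 , -0.03344831],
       [-0.00991191, -0.12495682, -0.99211267,  1.19688095],
       [ 0.        ,  0.        ,  0.        ,  1.        ]])}
```

View pics/scene0.png

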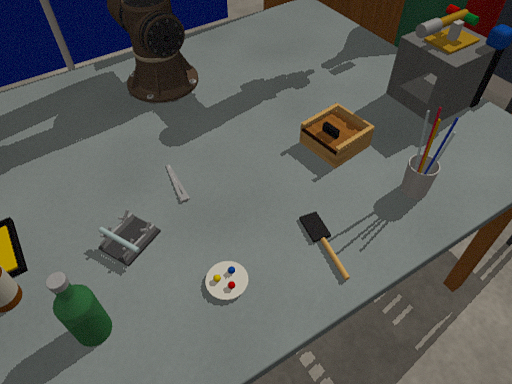

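View pics/top0.png

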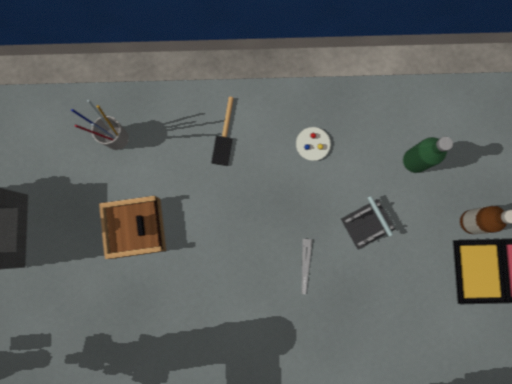

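The scene view shows the box at about (337,133) and the rest at (130,238). In the top view, the box is at (131,227) with its dark lip on the right (x≈160) and the handle at (141,226). The rest is at (367,222), with its empty notches on the left and the clear rod at (380,217). The tweezers are at (306,265). The bench around (230,225) is clear.

```bash
cat > h.py <<'E'
from plant import *
import cv2,numpy as np
def pts(n,p=None,d=None):
    if p is None: p,d=camera(n)
    i=camera_info(n); v,u=np.mgrid[:384,:512]
    c=np.stack([(u-i['cx'])/i['fx']*d,(v-i['cy'])/i['fy']*d,d,np.ones_like(d)],-1)
    return p,np.where(d[...,None]>0,(c@i['cam_to_world'].T)[...,:3],np.nan)
def ray(n,u,v,z):
    i=camera_info(n); T=i['cam_to_world']; r=T[:3,:3]@[(u-i['cx'])/i['fx'],(v-i['cy'])/i['fy'],1]
    return T[:3,3]+r*(z-T[2,3])/r[2]
def rect(q): return cv2.minAreaRect((q*1000).astype(np.float32))
E
python3 - <<'E'
from h import *
for n in ("top","scene"):
    z=np.load(n+"0.npz"); p,P=pts(n,z['p'],z['d'])
    c=ray("top",131,227,.069); r=ray("top",367,222,.04)
    def sel(c,rad,a,b): return (np.hypot(P[...,0]-c[0],P[...,1]-c[1])<rad)&(P[...,2]>a)&(P[...,2]<b)
    print(n,c,r)
    m=sel(c,.13,.064,.0735); print("rim",m.sum(),rect(P[m][:,:2]),np.median(P[m][:,2]))
    m=sel(c,.13,.03,.2)&(p.max(-1)<45)&(P[...,2]>.06); print("handle",m.sum(),rect(P[m][:,:2]),np.median(P[m],0))
    m=sel(c,.13,.03,.2)&(p.max(-1)<60)&(P[...,2]<.055); print("lip?",m.sum(),np.median(P[m],0))
    m=sel(c,.05,.044,.056); print("lidtop",m.sum(),np.median(P[m],0))
    m=sel(r,.10,.005,.012); print("base",m.sum(),rect(P[m][:,:2]),np.median(P[m],0))
    m=sel(r,.10,.03,.049); print("plates",m.sum(),rect(P[m][:,:2]))
    m=sel(r,.10,.049,.06); print("?",m.sum(),m.sum()>5 and rect(P[m][:,:2]))
    m=sel(np.array([.45,-.13]),.15,.003,.015); print("tweez",m.sum(),m.sum()>5 and rect(P[m][:,:2]))
    b=sel(np.array([.5,0.05]),.08,-.1,.1); print("bench z",np.nanmedian(P[b][:,2]),np.nanstd(P[b][:,2]))
    o=p[(slice(170,270),slice(80,180)) if n=="top" else (slice(90,180),slice(290,390))]
    o2=p[(slice(180,260),slice(320,410)) if n=="top" else (slice(200,270),slice(80,170))]
    cv2.imwrite(f"pics/c_{n}.png",np.hstack([cv2.resize(o,(400,400),interpolation=0),cv2.resize(o2,(400,400),interpolation=0)])[...,::-1])
a=cv2.imread("pics/c_top.png");b=cv2.imread("pics/c_scene.png");cv2.imwrite("pics/c.png",cv2.resize(np.vstack([a,b]),(600,600)))
E
```

```text
top [0.54678259 0.27383313 0.069     ] [ 0.54740301 -0.31240211  0.04      ]
rim 749 ((547.7112426757812, 278.7543640136719), (138.11109924316406, 139.6488037109375), 6.711716175079346) 0.06925386242897935
handle 106 ((550.8698120117188, 251.0518798828125), (45.197113037109375, 10.821534156799316), 5.145421504974365) [0.5510328  0.25004064 0.07494734]
lip? 203 [0.55682099 0.21334778 0.04909615]
lidtop 1099 [0.54527812 0.27867847 0.05047667]
base 1022 ((539.56787109375, -306.7611999511719), (179.04380798339844, 172.11569213867188), 53.42378616333008) [ 0.54354231 -0.3133014   0.00798038]
plates 266 ((551.0445556640625, -317.4234619140625), (109.41886901855469, 85.93939208984375), 24.83698844909668)
? 49 ((560.8935546875, -341.7101745605469), (102.49485778808594, 46.70362091064453), 0.8810641169548035)
tweez 1358 ((449.33123779296875, -131.53152465820312), (292.7507019042969, 296.3885192871094), 50.06450271606445)
bench z 0.00018372130387689367 0.0022827572101023447
scene [0.54678259 0.27383313 0.069     ] [ 0.54740301 -0.31240211  0.04      ]
rim 583 ((547.9105224609375, 277.688720703125), (142.09765625, 141.0052032470703), 6.763716697692871) 0.06957343056538534
handle 126 ((553.720703125, 250.535400390625), (48.276222229003906, 13.519299507141113), 8.356827735900879) [0.55682288 0.24772714 0.07284358]
lip? 164 [0.55860119 0.21180525 0.05057303]
lidtop 523 [0.55309239 0.28222641 0.05133978]
base 958 ((534.48095703125, -319.9016418457031), (146.62583923339844, 136.55673217773438), 7.772214889526367) [ 0.54686276 -0.32092142  0.00873481]
plates 362 ((550.0618286132812, -318.4374694824219), (110.89059448242188, 87.21611022949219), 27.031795501708984)
? 64 ((560.8621826171875, -341.85302734375), (104.40745544433594, 23.701692581176758), 32.135986328125)
tweez 754 ((450.4610595703125, -132.0985107421875), (291.3524475097656, 291.24737548828125), 36.03475570678711)
bench z 0.001029315868175562 0.001416435514283061
```

View pics/c.png

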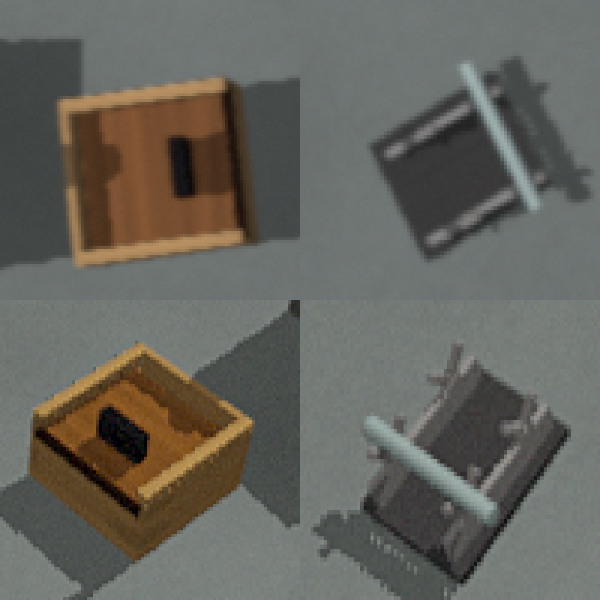

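The crops show the lid shut with the handle toward the dark lip. The rest is yawed by about 26°, with the clear rod on its right (-y) side, so the left notches are free. Next I'll get the rest frame from the clear rod and plates, and check what space is free for the lid.

```bash
python3 - <<'E'
from h import *
for n in ("top","scene"):
    z=np.load(n+"0.npz"); p,P=pts(n,z['p'],z['d']); pi=p.astype(int)
    near=np.hypot(P[...,0]-.55,P[...,1]+.318)<.1
    m=near&(pi[...,2]>pi[...,0]+15)&(pi[...,2]>110)
    m=cv2.morphologyEx(m.astype(np.uint8),cv2.MORPH_OPEN,np.ones((2,2)))>0
    v,u=np.nonzero(m); Q=np.array([ray(n,a,b,.0425)[:2] for a,b in zip(u,v)])
    r=rect(Q); w=np.linalg.svd(Q-Q.mean(0),full_matrices=False)[2][0]; yaw=np.degrees(np.arctan2(w[1],w[0]))%180
    print(n,"rod",m.sum(),r,yaw)
    y=np.radians(26); R=np.array([[np.cos(y),np.sin(y)],[-np.sin(y),np.cos(y)]])
    k=near&(P[...,2]>.022)&(P[...,2]<.055)&~(cv2.dilate(m.astype(np.uint8),np.ones((5,5)))>0)
    L=(P[k][:,:2]-[.5505,-.318])@R.T*1000
    for s in (-1,1):
        g=L[L[:,0]*s>10]; print(" plate",s,len(g),np.percentile(g,[5,50,95],0).round(1).tolist(),"slope deg",np.degrees(np.polyfit(g[:,1],g[:,0],1)[0]))
    print(" rod local",((np.array(r[0])/1000-[.5505,-.318])@R.T*1000))
# paddle/tweezers
for uv in ((212,163),(230,165),(306,240),(306,292),(300,158)): print(uv,ray("top",*uv,.01).round(3))
E
```

```text
Traceback (most recent call last):
  File "h.py", line 11, in rect
    def rect(q): return cv2.minAreaRect((q*1000).astype(np.float32))
                        ~~~~~~~~~~~~~~~^^^^^^^^^^^^^^^^^^^^^^^^^^^^^
cv2.error: OpenCV(4.12.0) /io/opencv/modules/imgproc/src/convhull.cpp:143: error: (-215:Assertion failed) total >= 0 && (depth == CV_32F || depth == CV_32S) in function 'convexHull'
```

```bash
cat > rest.py <<'E'
from h import *
for n in ("top","scene"):
    z=np.load(n+"0.npz"); p,P=pts(n,z['p'],z['d']); pi=p.astype(int)
    print(pi[217,380],pi[237,120])
    near=np.zeros((384,512),bool)
    if n=="top": near[185:255,335:405]=1
    else: near[205:268,90:165]=1
    m=near&(pi[...,1]>pi[...,0]+14)&(pi[...,1]>100)
    m=cv2.morphologyEx(m.astype(np.uint8),cv2.MORPH_OPEN,np.ones((2,2)))>0
    v,u=np.nonzero(m)
    if len(u)<9: continue
    Q=np.array([ray(n,a,b,.0425)[:2] for a,b in zip(u,v)])
    r=rect(Q); w=np.linalg.svd(Q-Q.mean(0),full_matrices=False)[2][0]; yaw=np.degrees(np.arctan2(w[1],w[0]))%180
    print(n,"rod",m.sum(),r,yaw)
    y=np.radians(26); R=np.array([[np.cos(y),np.sin(y)],[-np.sin(y),np.cos(y)]])
    k=near&(P[...,2]>.022)&(P[...,2]<.055)&~(cv2.dilate(m.astype(np.uint8),np.ones((5,5)))>0)
    L=(P[k][:,:2]-[.5505,-.318])@R.T*1000
    for s in (-1,1):
        g=L[L[:,0]*s>10]; print(" plate",s,len(g),np.percentile(g,[5,50,95],0).round(1).tolist(),"slope deg",np.degrees(np.polyfit(g[:,1],g[:,0],1)[0]))
    print(" rod local",((np.array(r[0])/1000-[.5505,-.318])@R.T*1000))
for uv in ((212,163),(230,165),(306,240),(306,292),(300,158)): print(uv,ray("top",*uv,.01).round(3))
E
python3 rest.py
```

```text
[155 171 171] [124  81  49]
top rod 113 ((560.312744140625, -345.7830810546875), (105.28282165527344, 7.331220626831055), 26.57274055480957) 26.304225280705623
 plate -1 88 [[-41.5, -40.2], [-38.1, 16.7], [-35.8, 45.9]] slope deg -0.7768812083950336
 plate 1 80 [[24.4, -39.3], [27.7, 16.5], [30.5, 46.7]] slope deg -3.5483885017958166
 rod local [ -3.35966509 -29.27289174]
[76 80 74] [136 151 146]
scene rod 51 ((559.02978515625, -343.0760498046875), (99.71595764160156, 5.483437538146973), 26.854459762573242) 26.539384899683657
 plate -1 203 [[-43.3, -45.4], [-38.1, 6.7], [-35.4, 42.1]] slope deg -0.982696302737345
 plate 1 218 [[23.7, -43.2], [28.3, 5.9], [42.9, 42.9]] slope deg -3.258484826741877
 rod local [ -3.3260966  -26.27741597]
(212, 163) [0.713 0.078 0.01 ]
(230, 165) [0.707 0.031 0.01 ]
(306, 240) [ 0.506 -0.161  0.01 ]
(306, 292) [ 0.376 -0.156  0.01 ]
(300, 158) [ 0.721 -0.153  0.01 ]
```

{"op": "carry_out", "data": {
  "rows": [0.16, 0.13, 0, 0, 0, 0, 0.32, 0.26, 0, 0, 0, 0, 0.48, 0.39, 0, 0, 0, 0, 0.64, 0.52, 0, 0, 0, 0, 0.8, 0.65, 0, 0, 0, 0],
  "jaw": 0.6
}}

```text
time_s: 0.52
tool_pos: [0.2499, 0.5496, 0.2481]
ee_rot: [179.9, 0.0, -15.2]
wrist_force: [-0.5, 0.6, 0.1]
gripper_width: 0.683
grasp_force: 0.0
```

{"op": "carry_out", "data": {
  "rows": [0.16, 0.13, 0, 0, 0, 0, 0.32, 0.26, 0, 0, 0, 0, 0.48, 0.39, 0, 0, 0, 0, 0.64, 0.52, 0, 0, 0, 0, 0.8, 0.65, 0, 0, 0, 0]
}}

```text
time_s: 0.93
tool_pos: [0.322, 0.449, 0.2483]
ee_rot: [180.0, 0.0, -15.2]
wrist_force: [-0.4, -0.7, -0.4]
gripper_width: 0.599
grasp_force: 0.0
```

{"op": "carry_out", "data": {
  "rows": [0.17, 0.11, 0, 0, 0, 0, 0.34, 0.22, 0, 0, 0, 0, 0.51, 0.33, 0, 0, 0, 0, 0.68, 0.44, 0, 0, 0, 0, 0.84, 0.55, 0, 0, 0, 0]
}}

```text
time_s: 1.35
tool_pos: [0.4021, 0.359, 0.2483]
ee_rot: [180.0, 0.0, -15.2]
wrist_force: [-0.9, 0.8, 1.0]
gripper_width: 0.596
grasp_force: 0.0
```

{"op": "carry_out", "data": {
  "rows": [0.14, 0.07, 0, 0, 0, 0, 0.28, 0.14, 0, 0, 0, 0, 0.42, 0.21, 0, 0, 0, 0, 0.56, 0.28, 0, 0, 0, 0, 0.7, 0.35, 0, 0, 0, 0]
}}

```text
time_s: 1.77
tool_pos: [0.472, 0.2967, 0.2482]
ee_rot: [180.0, 0.0, -15.2]
wrist_force: [-0.6, 0.5, -0.4]
gripper_width: 0.6
grasp_force: 0.0
```

{"op": "carry_out", "data": {
  "rows": [0.15, 0.04, 0.17, 0, 0, -0.05, 0.3, 0.08, 0.34, 0, 0, -0.1, 0.45, 0.12, 0.51, 0, 0, -0.15, 0.6, 0.16, 0.67, 0, 0, -0.2, 0.73, 0.18, 0.83, 0, 0, -0.243]
}}

```text
time_s: 2.18
tool_pos: [0.5509, 0.2526, 0.1477]
ee_rot: [180.0, 0.0, 6.8]
wrist_force: [0.3, 0.7, -0.4]
gripper_width: 0.599
grasp_force: 0.0
```

```bash
cat > look.py <<'E'
from h import *
import sys
t=sys.argv[1]; s=get_state(); print(s['time_s'],s['tool_pos'],s['ee_rot'],s['gripper_width'],s['grasp_force'])
for n in ("scene","top"):
    p,d=camera(n); np.savez(f"{n}{t}.npz",p=p,d=d); cv2.imwrite(f"pics/{n}{t}.png",p[...,::-1])
    p,P=pts(n,p,d); q=s['tool_pos']
    m=(np.abs(P[...,0]-q[0])<.08)&(np.abs(P[...,1]-q[1])<.08)&(P[...,2]>q[2]-.05)&(P[...,2]<q[2]+.1)
    if m.sum()>20: print(n,"low z rel TCP",np.percentile(P[m][:,2]-q[2],[0,1,2,5,10]).round(4))
E
python3 look.py 1; python3 -c "
import cv2
a=cv2.imread('pics/scene1.png')[20:220,220:480];b=cv2.imread('pics/top1.png')[130:330,50:310]
cv2.imwrite('pics/d.png',cv2.hconcat([cv2.resize(a,(400,308)),cv2.resize(b,(400,308))]))"
```

```text
2.1833 [0.55092986 0.25264097 0.14766404] [1.79979134e+02 3.84735999e-02 6.84590589e+00] 0.5994996963504469 0.0
scene low z rel TCP [-0.0214 -0.0172 -0.0149 -0.0083  0.0049]
top low z rel TCP [0.0407 0.0503 0.0541 0.0566 0.06  ]
```

View pics/d.png

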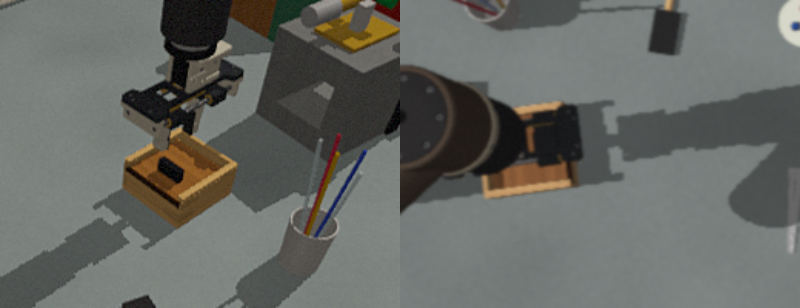

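The left crop (scene) shows the gripper above the box with the jaws straddling the handle. The fingertips are about 17 mm ahead of the TCP. Descend to z≈0.073 and grip.

{"op": "carry_out", "data": {
  "rows": [0, 0, 0.15, 0, 0, 0, 0, 0, 0.3, 0, 0, 0, 0, 0, 0.45, 0, 0, 0, 0, 0, 0.57, 0, 0, 0, 0, 0, 0.62, 0, 0, 0]
}}

```text
time_s: 2.7
tool_pos: [0.5492, 0.2534, 0.0731]
ee_rot: [179.9, 0.1, 6.6]
wrist_force: [0.4, -1.3, -0.2]
gripper_width: 0.599
grasp_force: 0.0
```

{"op": "carry_out", "data": {
  "rows": [0, 0, 0, 0, 0, 0, 0, 0, 0, 0, 0, 0, 0, 0, 0, 0, 0, 0, 0, 0, 0, 0, 0, 0, 0, 0, 0, 0, 0, 0],
  "jaw": 0
}}

```text
time_s: 3.12
tool_pos: [0.5508, 0.2541, 0.0756]
ee_rot: [-180.0, -0.1, 6.6]
wrist_force: [-0.3, -0.5, -0.2]
gripper_width: 0.28
grasp_force: 0.0
```

{"op": "carry_out", "data": {
  "rows": [0, 0, 0, 0, 0, 0, 0, 0, 0, 0, 0, 0, 0, 0, 0, 0, 0, 0, 0, 0, 0, 0, 0, 0, 0, 0, 0, 0, 0, 0]
}}

```text
time_s: 3.53
tool_pos: [0.5507, 0.253, 0.0751]
ee_rot: [180.0, -0.0, 6.6]
wrist_force: [0.7, -4.4, 5.6]
gripper_width: 0.158
grasp_force: 30.0
```

{"op": "carry_out", "data": {
  "rows": [0, 0, -0.02, 0, 0, 0, 0, 0, -0.04, 0, 0, 0, 0, 0, -0.06, 0, 0, 0, 0, 0, -0.071, 0, 0, 0, 0, 0, -0.071, 0, 0, 0]
}}

```text
time_s: 3.95
tool_pos: [0.5498, 0.253, 0.0829]
ee_rot: [179.9, 0.1, 6.6]
wrist_force: [0.1, -4.8, -3.1]
gripper_width: 0.157
grasp_force: 30.0
```

{"op": "carry_out", "data": {
  "rows": [0, 0, 0, 0, 0, 0, 0, 0, 0, 0, 0, 0, 0, 0, 0, 0, 0, 0, 0, 0, 0, 0, 0, 0, 0, 0, 0, 0, 0, 0]
}}

```text
time_s: 4.37
tool_pos: [0.5498, 0.253, 0.0828]
ee_rot: [179.9, 0.1, 6.6]
wrist_force: [-0.2, -5.5, -1.8]
gripper_width: 0.16
grasp_force: 30.0
```

```bash
python3 look.py 2; python3 - <<'E'
from h import *
s=get_state();print(s['tool_pos'],s['wrist_force'],s['moment'])
z=np.load("scene2.npz"); p,P=pts("scene",z['p'],z['d'])
# lid-top plane in box frame
y=np.radians(96.7);R=np.array([[np.cos(y),np.sin(y)],[-np.sin(y),np.cos(y)]])
for t in ("0","2"):
    z=np.load(f"scene{t}.npz"); p,P=pts("scene",z['p'],z['d'])
    L=(P[...,:2]-[.5478,.2785])@R.T; m=(abs(L[...,0])<.05)&(abs(L[...,1])<.05)&(P[...,2]>.04)&(P[...,2]<.067)&(p[...,0]>p[...,2]+25)
    A=np.c_[L[m],np.ones(m.sum())]; c,*_=np.linalg.lstsq(A,P[m][:,2],rcond=None); print(t,m.sum(),c, np.median(P[m][:,2]))
p=np.load("scene2.npz")['p'];cv2.imwrite("pics/e.png",cv2.resize(p[85:185,285:395],(660,600))[...,::-1])
E
```

```text
4.3667 [0.54980314 0.25298596 0.08276304] [1.79937910e+02 8.31374735e-02 6.63181698e+00] 0.15967022162241362 30.013988614082336
scene low z rel TCP [-0.0499 -0.0486 -0.0473 -0.0432 -0.0368]
top low z rel TCP [-0.0495 -0.0408 -0.0351 -0.0308 -0.0276]
[0.54979776 0.25297925 0.0827722 ] [ 0.18157104 -5.20950126 -1.35211865] [-2.20571835 -0.01690405  0.12480678]
0 666 [0.00057279 0.00065412 0.05126562] 0.05127472760410001
2 459 [-0.00251601  0.00138201  0.05868091] 0.058609493361944875
```

View pics/e.png

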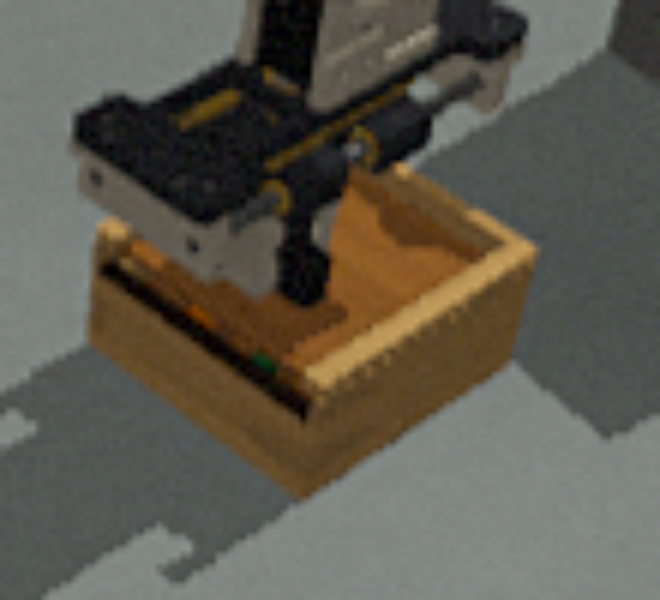

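The lid is up about 7.5 mm and level. The amber rod shows through the gap on the left (-x world) side, and the green rod on the right. Raise 1 mm more and slide.

{"op": "carry_out", "data": {
  "rows": [0, 0, -0.008, 0, 0, 0, 0, 0.05, -0.008, 0, 0, 0, 0, 0.12, -0.008, 0, 0, 0, 0, 0.2, -0.008, 0, 0, 0, 0, 0.28, -0.008, 0, 0, 0]
}}

```text
time_s: 4.88
tool_pos: [0.5546, 0.2199, 0.0843]
ee_rot: [-180.0, -0.0, 6.7]
wrist_force: [-0.3, 0.1, -1.5]
gripper_width: 0.156
grasp_force: 30.0
```

{"op": "carry_out", "data": {
  "rows": [0, 0.12, 0, 0, 0, 0, 0, 0.24, 0, 0, 0, 0, 0, 0.36, 0, 0, 0, 0, 0, 0.48, 0, 0, 0, 0, 0, 0.6, 0, 0, 0, 0]
}}

```text
time_s: 5.3
tool_pos: [0.5627, 0.147, 0.0841]
ee_rot: [-180.0, -0.0, 6.6]
wrist_force: [0.4, -0.4, -1.8]
gripper_width: 0.16
grasp_force: 30.0
```

{"op": "carry_out", "data": {
  "rows": [0, 0.14, 0, 0, 0, 0, 0, 0.28, 0, 0, 0, 0, 0, 0.42, 0, 0, 0, 0, 0, 0.56, 0, 0, 0, 0, 0, 0.7, 0, 0, 0, 0]
}}

```text
time_s: 5.72
tool_pos: [0.5723, 0.0635, 0.0841]
ee_rot: [-180.0, -0.0, 6.6]
wrist_force: [-0.5, -0.1, -1.1]
gripper_width: 0.158
grasp_force: 30.0
```

{"op": "carry_out", "data": {
  "rows": [0, 0, 0.09, 0, 0, 0, 0, 0, 0.18, 0, 0, 0, 0, 0, 0.27, 0, 0, 0, 0, 0, 0.36, 0, 0, 0, 0, 0, 0.4, 0, 0, 0]
}}

```text
time_s: 6.13
tool_pos: [0.5712, 0.0654, 0.0337]
ee_rot: [180.0, 0.2, 6.7]
wrist_force: [-0.6, 0.1, -1.7]
gripper_width: 0.157
grasp_force: 30.0
```

{"op": "carry_out", "data": {
  "rows": [0, 0, 0.006, 0, 0, 0, 0, 0, 0.012, 0, 0, 0, 0, 0, 0.018, 0, 0, 0, 0, 0, 0.024, 0, 0, 0, 0, 0, 0.028, 0, 0, 0]
}}

```text
time_s: 6.55
tool_pos: [0.5726, 0.0657, 0.0331]
ee_rot: [-180.0, -0.0, 6.7]
wrist_force: [0.2, -0.6, -1.6]
gripper_width: 0.161
grasp_force: 30.0
```

{"op": "carry_out", "data": {
  "rows": [0, 0, 0.004, 0, 0, 0, 0, 0, 0.008, 0, 0, 0, 0, 0, 0.012, 0, 0, 0, 0, 0, 0.012, 0, 0, 0, 0, 0, 0.012, 0, 0, 0]
}}

```text
time_s: 6.97
tool_pos: [0.5723, 0.0654, 0.0313]
ee_rot: [-180.0, -0.0, 6.6]
wrist_force: [0.5, -0.4, -1.1]
gripper_width: 0.154
grasp_force: 30.0
```

{"op": "carry_out", "data": {
  "rows": [0, 0, 0.004, 0, 0, 0, 0, 0, 0.008, 0, 0, 0, 0, 0, 0.008, 0, 0, 0, 0, 0, 0.008, 0, 0, 0, 0, 0, 0.008, 0, 0, 0]
}}

```text
time_s: 7.38
tool_pos: [0.5724, 0.0654, 0.0311]
ee_rot: [180.0, -0.0, 6.7]
wrist_force: [-3.4, -0.3, 7.3]
gripper_width: 0.156
grasp_force: 30.0
```

Contact with the bench. Release slightly, then rise.

{"op": "carry_out", "data": {
  "rows": [0, 0, 0, 0, 0, 0, 0, 0, 0, 0, 0, 0, 0, 0, 0, 0, 0, 0, 0, 0, 0, 0, 0, 0, 0, 0, 0, 0, 0, 0],
  "jaw": 0.5
}}

```text
time_s: 7.8
tool_pos: [0.5723, 0.0654, 0.0302]
ee_rot: [180.0, 0.0, 6.6]
wrist_force: [-0.4, 0.5, -0.3]
gripper_width: 0.465
grasp_force: 0.0
```

{"op": "carry_out", "data": {
  "rows": [0, 0, -0.1, 0, 0, 0, 0, 0, -0.25, 0, 0, 0, 0, 0, -0.5, 0, 0, 0, 0, 0, -0.75, 0, 0, 0, 0, 0, -1, 0, 0, 0]
}}

```text
time_s: 8.22
tool_pos: [0.572, 0.0652, 0.1513]
ee_rot: [180.0, 0.1, 6.6]
wrist_force: [1.2, 0.4, -0.1]
gripper_width: 0.502
grasp_force: 0.0
```

```bash
cat > rods.py <<'E'
from h import *
s=get_state(); print(s['time_s'],s['tool_pos'],s['ee_rot'],s['wrist_force'])
y=np.radians(96.7);R=np.array([[np.cos(y),np.sin(y)],[-np.sin(y),np.cos(y)]])
for n in ("scene","top"):
    p,P=pts(n); pi=p.astype(int); cv2.imwrite(f"pics/{n}3.png",p[...,::-1])
    L=(P[...,:2]-[.5478,.2785])@R.T
    near=(abs(L[...,0])<.07)&(abs(L[...,1])<.058)&(P[...,2]<.06)
    hsv=cv2.cvtColor(p,cv2.COLOR_RGB2HSV)
    for nm,lo,hi in (("amber",(8,190,110),(24,255,255)),("green",(45,90,20),(95,255,255))):
        m=near&(cv2.inRange(hsv,lo,hi)>0)
        m=cv2.morphologyEx(m.astype(np.uint8),cv2.MORPH_OPEN,np.ones((2,2)))>0
        if m.sum()<10: print(n,nm,m.sum()); continue
        v,u=np.nonzero(m); Q=np.array([ray(n,a,b,.036)[:2] for a,b in zip(u,v)])
        r=rect(Q); print(n,nm,m.sum(),np.round(r[0],1),np.round(r[1],1),round(r[2],1),"box",((np.array(r[0])/1000-[.5478,.2785])@R.T*1000).round(1))
    m=(abs(P[...,0]-.572)<.1)&(abs(P[...,1]-.09)<.1)&(P[...,2]>.003)&(P[...,2]<.012)&(pi[...,0]>pi[...,2]+25)
    print(n,"lid",rect(P[m][:,:2]),np.polyfit(P[m][:,0],P[m][:,2],1)[0],np.polyfit(P[m][:,1],P[m][:,2],1)[0],np.median(P[m][:,2]))
a=cv2.imread('pics/scene3.png')[60:260,220:480];b=cv2.imread('pics/top3.png')[130:330,50:310]
cv2.imwrite('pics/f.png',cv2.vconcat([cv2.resize(a,(390,300)),cv2.resize(b,(390,300))]))
E
python3 rods.py
```

```text
8.2167 [0.57198646 0.06521539 0.15129138] [1.79981394e+02 5.01204047e-02 6.64215799e+00] [ 1.19775502  0.38769413 -0.10845093]
scene amber 127 [533.1 278.1] [ 17.3 104. ] 5.4 box [ 1.3 14.6]
scene green 128 [571.7 285.6] [ 13.8 110.4] 6.1 box [  4.2 -24.6]
scene lid ((570.5003662109375, 91.15383911132812), (126.21995544433594, 123.141845703125), 5.9308762550354) -0.0006982294087186419 0.0013541701362056852 0.0070544535380596685
top amber 0
top green 0
top lid ((529.5079345703125, 87.61347198486328), (43.89202117919922, 121.6515121459961), 7.104766368865967) -0.00661058328277252 -0.0014760965404923834 0.006390293278966119
```

View pics/f.png

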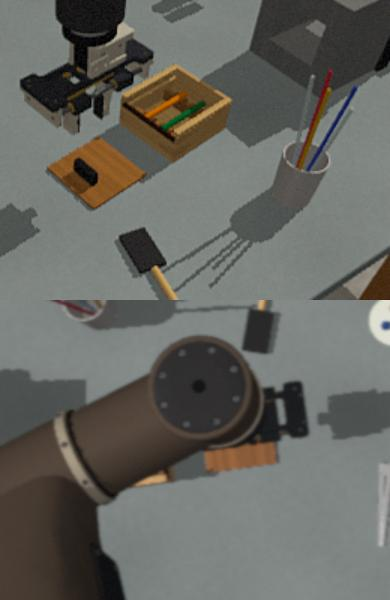

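The lid lies flat on the bench at about (0.571, 0.090), handle up. The amber rod is on the box's +y side (the robot side) and the green rod on the other, both visible in the scene view. The arm hides the box in the top view, so I'll move aside for a look.

{"op": "carry_out", "data": {
  "rows": [0, 0.2, -0.1, 0, 0, 0, 0, 0.4, -0.2, 0, 0, 0, 0, 0.6, -0.3, 0, 0, 0, 0, 0.8, -0.3, 0, 0, 0, 0, 1, -0.3, 0, 0, 0]
}}

```text
time_s: 8.73
tool_pos: [0.5866, -0.0547, 0.1869]
ee_rot: [-180.0, -0.1, 6.7]
wrist_force: [0.5, 0.1, -0.3]
gripper_width: 0.498
grasp_force: 0.0
```

{"op": "carry_out", "data": {
  "rows": [0, 0.2, 0, 0, 0, 0, 0, 0.4, 0, 0, 0, 0, 0, 0.6, 0, 0, 0, 0, 0, 0.7, 0, 0, 0, 0, 0, 0.7, 0, 0, 0, 0]
}}

```text
time_s: 9.15
tool_pos: [0.5957, -0.1394, 0.1856]
ee_rot: [180.0, 0.1, 6.5]
wrist_force: [0.7, 0.8, -0.1]
gripper_width: 0.499
grasp_force: 0.0
```

```bash
python3 rods.py; python3 - <<'E'
from h import *
print(get_state()['qpos'])
y=np.radians(96.7);R=np.array([[np.cos(y),np.sin(y)],[-np.sin(y),np.cos(y)]])
for n in ("scene","top"):
    p,P=pts(n); L=(P[...,:2]-[.5478,.2785])@R.T
    m=(abs(L[...,0])<.033)&(abs(L[...,1])<.05)&(P[...,2]>.0385)&(P[...,2]<.046)
    for s in (1,-1):
        g=L[m&(L[...,1]*s>0)]; print(n,s,len(g),np.median(g,0) if len(g) else '')
E
python3 -c "
import cv2;a=cv2.imread('pics/top3.png')[185:275,85:245];cv2.imwrite('pics/g.png',cv2.resize(a,(800,450)))"
```

```text
9.15 [ 0.59572252 -0.1393683   0.1855718 ] [1.79993153e+02 5.37274517e-02 6.49708903e+00] [ 0.74153137  0.7776253  -0.12727145]
scene amber 127 [531.5 277.4] [ 14.5 105.4] 7.3 box [ 0.8 16.3]
scene green 129 [571.7 285.6] [ 13.8 110.4] 6.1 box [  4.2 -24.6]
scene lid ((569.9568481445312, 91.65617370605469), (126.02039337158203, 123.97225952148438), 6.905979156494141) -0.0012988856413682624 -0.0010228555550470064 0.007104580144410622
top amber 149 [525.6 267.4] [ 10.7 107.4] 6.3 box [-8.5 23.3]
top green 139 [563.9 287. ] [ 9.7 94.7] 6.8 box [  6.6 -17. ]
top lid ((536.6404418945312, 29.952314376831055), (7.969127178192139, 41.37897872924805), 88.48865509033203) 0.0010029931321460074 -0.2059632667690587 0.006282190484428352
[ 5.28718699e+00  1.73080304e+01 -1.26238284e+01 -1.48716041e-02
 -6.01063157e+01  9.12902068e+01]
scene 1 62 [-0.00214668  0.0180227 ]
scene -1 73 [-0.00053964 -0.02224853]
top 1 96 [0.00064488 0.02001834]
top -1 103 [-0.00221036 -0.01989602]
```

View pics/g.png

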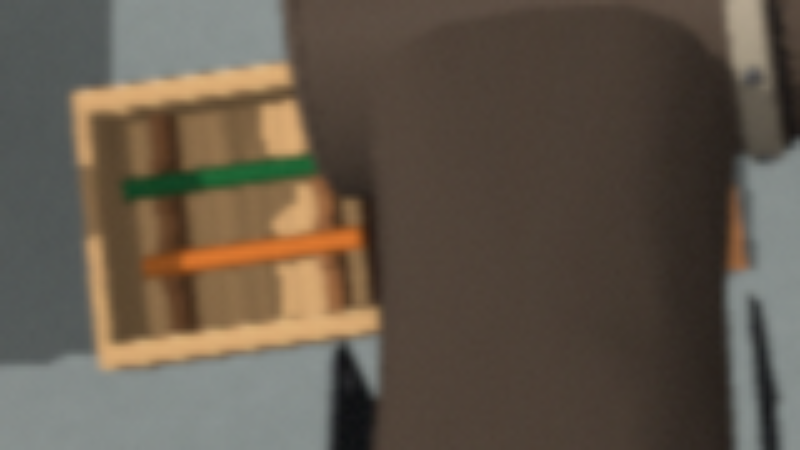

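Both views agree that the amber rod sits at box y≈+19.5 mm, shifted a few mm toward the lip. Turn by 90° while travelling back over it.

{"op": "carry_out", "data": {
  "rows": [-0.007, -0.19, 0, 0, 0, 0.07, -0.015, -0.37, 0, 0, 0, 0.14, -0.022, -0.56, 0, 0, 0, 0.21, -0.03, -0.74, 0, 0, 0, 0.28, -0.037, -0.93, 0, 0, 0, 0.35],
  "jaw": 0.23
}}

```text
time_s: 9.77
tool_pos: [0.5782, -0.025, 0.1864]
ee_rot: [-180.0, -0.0, -25.1]
wrist_force: [0.6, 1.6, 0.5]
gripper_width: 0.239
grasp_force: 0.0
```

{"op": "carry_out", "data": {
  "rows": [-0.107, -0.162, 0, 0, 0, 0.07, -0.213, -0.324, 0, 0, 0, 0.14, -0.32, -0.486, 0, 0, 0, 0.21, -0.426, -0.648, 0, 0, 0, 0.28, -0.533, -0.81, 0, 0, 0, 0.35]
}}

```text
time_s: 10.18
tool_pos: [0.5608, 0.0904, 0.1865]
ee_rot: [-180.0, 0.0, -56.6]
wrist_force: [0.8, -0.3, -0.7]
gripper_width: 0.228
grasp_force: 0.0
```

{"op": "carry_out", "data": {
  "rows": [-0.169, -0.078, 0, 0, 0, 0.06, -0.337, -0.155, 0, 0, 0, 0.12, -0.506, -0.233, 0, 0, 0, 0.18, -0.674, -0.31, 0, 0, 0, 0.24, -0.843, -0.388, 0, 0, 0, 0.298]
}}

```text
time_s: 10.6
tool_pos: [0.5432, 0.2003, 0.1865]
ee_rot: [-180.0, 0.0, -83.4]
wrist_force: [0.7, 0.6, -0.3]
gripper_width: 0.229
grasp_force: 0.0
```

{"op": "carry_out", "data": {
  "rows": [-0.16, 0.014, 0.1, 0, 0, 0, -0.32, 0.028, 0.2, 0, 0, 0, -0.48, 0.042, 0.3, 0, 0, 0, -0.658, 0.056, 0.45, 0, 0, 0, -0.658, 0.056, 0.55, 0, 0, 0]
}}

```text
time_s: 11.02
tool_pos: [0.5268, 0.2796, 0.1193]
ee_rot: [-180.0, 0.0, -83.0]
wrist_force: [0.1, -0.9, -0.2]
gripper_width: 0.231
grasp_force: 0.0
```

{"op": "carry_out", "data": {
  "rows": [0, 0, 0, 0, 0, 0, 0, 0, 0, 0, 0, 0, 0, 0, 0, 0, 0, 0, 0, 0, 0, 0, 0, 0, 0, 0, 0, 0, 0, 0]
}}

```text
time_s: 11.43
tool_pos: [0.5286, 0.2758, 0.1214]
ee_rot: [-179.9, 0.1, -83.2]
wrist_force: [0.3, 0.9, -0.3]
gripper_width: 0.228
grasp_force: 0.0
```

{"op": "carry_out", "data": {
  "rows": [0.02, 0, 0.12, 0, 0, 0, 0.02, 0, 0.24, 0, 0, 0, 0.02, 0, 0.34, 0, 0, 0, 0.02, 0, 0.42, 0, 0, 0, 0.02, 0, 0.45, 0, 0, 0]
}}

```text
time_s: 11.85
tool_pos: [0.5281, 0.2728, 0.0653]
ee_rot: [179.9, -0.0, -83.2]
wrist_force: [0.9, -0.2, 0.1]
gripper_width: 0.234
grasp_force: 0.0
```

{"op": "carry_out", "data": {
  "rows": [0, 0, 0.05, 0, 0, 0, 0, 0, 0.1, 0, 0, 0, 0, 0, 0.15, 0, 0, 0, 0, 0, 0.2, 0, 0, 0, 0, 0, 0.237, 0, 0, 0]
}}

```text
time_s: 12.27
tool_pos: [0.5283, 0.2734, 0.0373]
ee_rot: [180.0, -0.0, -83.2]
wrist_force: [-1.6, -0.2, -0.9]
gripper_width: 0.225
grasp_force: 0.0
```

{"op": "carry_out", "data": {
  "rows": [0, 0, 0, 0, 0, 0, 0, 0, 0, 0, 0, 0, 0, 0, 0, 0, 0, 0, 0, 0, 0, 0, 0, 0, 0, 0, 0, 0, 0, 0]
}}

```text
time_s: 12.68
tool_pos: [0.5285, 0.2736, 0.0382]
ee_rot: [-180.0, 0.0, -83.2]
wrist_force: [-0.0, -0.0, -0.3]
gripper_width: 0.231
grasp_force: 0.0
```

No contact forces. Close and lift.

{"op": "carry_out", "data": {
  "rows": [0, 0, 0, 0, 0, 0, 0, 0, 0, 0, 0, 0, 0, 0, 0, 0, 0, 0, 0, 0, 0, 0, 0, 0, 0, 0, 0, 0, 0, 0],
  "jaw": 0
}}

```text
time_s: 13.1
tool_pos: [0.5285, 0.2735, 0.038]
ee_rot: [-180.0, 0.0, -83.2]
wrist_force: [0.2, 0.9, 1.9]
gripper_width: 0.129
grasp_force: 30.0
```

{"op": "carry_out", "data": {
  "rows": [0, 0, -0.03, 0, 0, 0, 0, 0, -0.06, 0, 0, 0, 0, 0, -0.1, 0, 0, 0, 0, 0, -0.15, 0, 0, 0, 0, 0, -0.2, 0, 0, 0]
}}

```text
time_s: 13.52
tool_pos: [0.5284, 0.2734, 0.0625]
ee_rot: [-180.0, 0.0, -83.2]
wrist_force: [0.1, -0.5, -0.2]
gripper_width: 0.123
grasp_force: 30.0
```

{"op": "carry_out", "data": {
  "rows": [0, 0, -0.2, 0, 0, 0, 0, 0, -0.4, 0, 0, 0, 0, 0, -0.6, 0, 0, 0, 0, 0, -0.8, 0, 0, 0, 0, 0, -0.9, 0, 0, 0]
}}

```text
time_s: 13.93
tool_pos: [0.5294, 0.274, 0.1739]
ee_rot: [-179.8, 0.1, -83.2]
wrist_force: [-0.3, 0.8, -1.4]
gripper_width: 0.128
grasp_force: 30.0
```

```bash
cat > held.py <<'E'
from h import *
s=get_state(); q=s['tool_pos']; y=np.radians(s['ee_rot'][2]); print(s['time_s'],q,s['ee_rot'],s['gripper_width'],s['grasp_force'])
p,P=pts("scene"); hsv=cv2.cvtColor(p,cv2.COLOR_RGB2HSV)
m=(cv2.inRange(hsv,(8,190,90),(24,255,255))>0)&(np.hypot(P[...,0]-q[0],P[...,1]-q[1])<.09)&(abs(P[...,2]-q[2])<.03)
R=np.array([[np.cos(y),np.sin(y)],[np.sin(y),-np.cos(y)]])
g=np.c_[(P[m][:,:2]-q[:2])@R.T,q[2]-P[m][:,2]]*1000
print("tool frame pts",m.sum(),np.percentile(g,[1,50,99],0).round(1).tolist(),"pitch slope",np.polyfit(g[:,0],g[:,2],1)[0],"yaw slope",np.polyfit(g[:,0],g[:,1],1)[0])
v,u=np.nonzero(m); print(u.min(),u.max(),v.min(),v.max())
p[m]=255; cv2.imwrite("pics/held.png",cv2.resize(p[max(0,v.min()-40):v.max()+40,max(0,u.min()-40):u.max()+40],(500,500))[...,::-1])
E
python3 held.py
```

```text
13.9333 [0.52937501 0.27404608 0.1738594 ] [-1.79779989e+02  1.23863733e-01 -8.31514694e+01] 0.1282928879048477 30.000064373016357
tool frame pts 77 [[3.3, -6.2, -6.3], [31.6, -2.2, -2.9], [57.3, 3.0, 5.9]] pitch slope 0.03958290859487412 yaw slope -0.008365749775797
320 336 86 98
```

{"op": "carry_out", "data": {
  "rows": [0.19, 0.02, 0, 0, 0, 0.04, 0.38, 0.04, 0, 0, 0, 0.08, 0.57, 0.06, 0, 0, 0, 0.12, 0.76, 0.08, 0, 0, 0, 0.16, 0.944, 0.105, 0, 0, 0, 0.2]
}}

```text
time_s: 14.4
tool_pos: [0.529, 0.1583, 0.1701]
ee_rot: [-180.0, 0.0, -101.3]
wrist_force: [0.6, -0.0, -0.4]
gripper_width: 0.126
grasp_force: 30.0
```

{"op": "carry_out", "data": {
  "rows": [0.186, -0.038, 0, 0, 0, 0.04, 0.372, -0.077, 0, 0, 0, 0.08, 0.558, -0.115, 0, 0, 0, 0.12, 0.744, -0.154, 0, 0, 0, 0.16, 0.93, -0.192, 0, 0, 0, 0.2]
}}

```text
time_s: 14.82
tool_pos: [0.53, 0.0444, 0.1701]
ee_rot: [-180.0, 0.0, -119.4]
wrist_force: [-0.4, -0.1, -0.4]
gripper_width: 0.126
grasp_force: 30.0
```

{"op": "carry_out", "data": {
  "rows": [0.165, -0.094, 0, 0, 0, 0.04, 0.33, -0.188, 0, 0, 0, 0.08, 0.495, -0.282, 0, 0, 0, 0.12, 0.66, -0.376, 0, 0, 0, 0.16, 0.826, -0.47, 0, 0, 0, 0.2]
}}

```text
time_s: 15.23
tool_pos: [0.5309, -0.0697, 0.1702]
ee_rot: [-180.0, 0.0, -137.4]
wrist_force: [0.3, -0.1, -0.2]
gripper_width: 0.127
grasp_force: 30.0
```

{"op": "carry_out", "data": {
  "rows": [0.128, -0.14, 0, 0, 0, 0.037, 0.256, -0.28, 0, 0, 0, 0.073, 0.384, -0.42, 0, 0, 0, 0.11, 0.512, -0.56, 0, 0, 0, 0.146, 0.64, -0.702, 0, 0, 0, 0.183]
}}

```text
time_s: 15.65
tool_pos: [0.5318, -0.1836, 0.1701]
ee_rot: [180.0, 0.0, -153.8]
wrist_force: [-0.1, 0.5, 0.4]
gripper_width: 0.123
grasp_force: 30.0
```

{"op": "carry_out", "data": {
  "rows": [0.094, -0.21, 0, 0, 0, 0, 0.188, -0.42, 0, 0, 0, 0, 0.281, -0.63, 0, 0, 0, 0, 0.375, -0.838, 0, 0, 0, 0, 0.375, -0.838, 0, 0, 0, 0]
}}

```text
time_s: 16.07
tool_pos: [0.5362, -0.2963, 0.1697]
ee_rot: [-180.0, -0.0, -153.8]
wrist_force: [0.8, 0.2, 0.5]
gripper_width: 0.122
grasp_force: 30.0
```

{"op": "carry_out", "data": {
  "rows": [0, 0, 0.17, 0, 0, 0, 0, 0, 0.34, 0, 0, 0, 0, 0, 0.51, 0, 0, 0, 0, 0, 0.68, 0, 0, 0, 0, 0, 0.7, 0, 0, 0]
}}

```text
time_s: 16.48
tool_pos: [0.5341, -0.2918, 0.0824]
ee_rot: [179.8, -0.2, -153.7]
wrist_force: [-0.3, 0.1, -0.8]
gripper_width: 0.125
grasp_force: 30.0
```

{"op": "carry_out", "data": {
  "rows": [0, 0, 0, 0, 0, 0, 0, 0, 0, 0, 0, 0, 0, 0, 0, 0, 0, 0, 0, 0, 0, 0, 0, 0, 0, 0, 0, 0, 0, 0]
}}

```text
time_s: 16.9
tool_pos: [0.537, -0.2927, 0.087]
ee_rot: [-179.9, 0.1, -153.6]
wrist_force: [-0.7, -0.1, -0.3]
gripper_width: 0.127
grasp_force: 30.0
```

```bash
python3 held.py; python3 look.py 5; python3 -c "
import cv2
a=cv2.imread('pics/scene5.png')[150:290,60:220];b=cv2.imread('pics/top5.png')[160:280,310:430]
cv2.imwrite('pics/k.png',cv2.hconcat([cv2.resize(a,(480,420)),cv2.resize(b,(320,420))]))"
```

```text
16.9 [ 0.53704989 -0.2927175   0.08704044] [-1.79930227e+02  8.41487475e-02 -1.53638765e+02] 0.12680483316168317 29.999959766864777
tool frame pts 99 [[-50.8, -4.7, -6.8], [-30.2, -0.2, -3.4], [-4.9, 6.6, 4.7]] pitch slope -0.03354353670305971 yaw slope 0.008509856309357057
133 151 207 219
16.95 [ 0.53689084 -0.29272249  0.08683038] [-1.79943431e+02  7.01767426e-02 -1.53648144e+02] 0.12552408849011343 30.000067055225372
scene low z rel TCP [-0.0499 -0.0462 -0.044  -0.0408 -0.0375]
top low z rel TCP [-0.0026  0.0005  0.0013  0.0057  0.0606]
```

View pics/k.png

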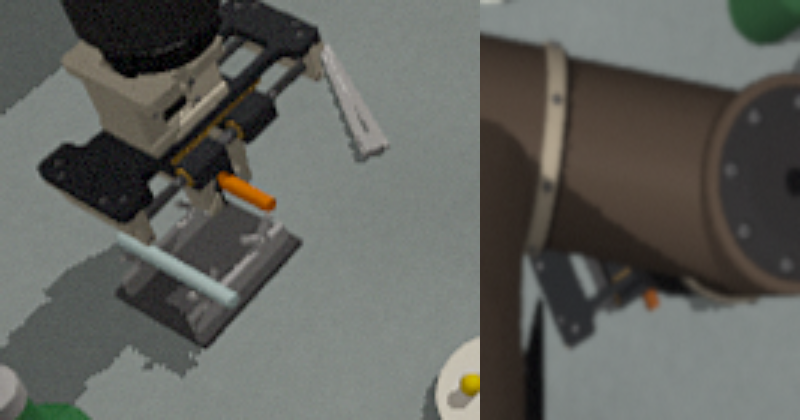

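The scene crop shows the amber rod held level above the empty notch pair and parallel to the clear rod, with the rest clear below. I'll check the lateral offset against the clear rod in the same view.

```bash
python3 - <<'E'
from h import *
z=np.load("scene5.npz"); p=z['p']; pi=p.astype(int); q=get_state()['tool_pos']
y=np.radians(26.4); R=np.array([[np.cos(y),np.sin(y)],[-np.sin(y),np.cos(y)]])
hsv=cv2.cvtColor(p,cv2.COLOR_RGB2HSV); box=np.zeros((384,512),bool); box[195:270,90:165]=1
_,P=pts("scene",p,z['d'])
for nm,m,h in (("amber",cv2.inRange(hsv,(8,150,60),(24,255,255))>0,q[2]-.002),("clear",(pi[...,1]>pi[...,0]+12)&(pi[...,1]>90),.0425)):
    m=cv2.morphologyEx((m&box).astype(np.uint8),cv2.MORPH_OPEN,np.ones((2,2)))>0
    v,u=np.nonzero(m); Q=np.array([ray("scene",a,b,h)[:2] for a,b in zip(u,v)]); L=(Q-q[:2])@R.T*1000
    # lateral offset relative to TCP, in rest y; silhouettes midline, fit along x
    print(nm,m.sum(),"lat edges",np.percentile(L[:,1],[3,50,97]).round(1),"x",np.percentile(L[:,0],[1,99]).round(1),"slope",np.polyfit(L[:,0],L[:,1],1)[0], "depth pts",np.nanmedian(((P[m][:,:2]-q[:2])@R.T*1000),0).round(1))
E
```

```text
amber 125 lat edges [-6.5  1.2  7.1] x [-36.3  55.7] slope 0.0194251542019831 depth pts [26.  -1.3]
clear 157 lat edges [-62.  -56.7 -52.3] x [-52.1  56.5] slope 0.025051749122025152 depth pts [  5.8 -59. ]
```

The amber rod is about 1.5 mm too far along the rest's +y. Shift it by that and lower.

{"op": "carry_out", "data": {
  "rows": [0, -0.012, 0.07, 0, 0, 0, 0, -0.012, 0.14, 0, 0, 0, 0, -0.012, 0.21, 0, 0, 0, 0, -0.012, 0.27, 0, 0, 0, 0, -0.012, 0.31, 0, 0, 0]
}}

```text
time_s: 17.47
tool_pos: [0.5363, -0.2937, 0.0468]
ee_rot: [179.9, -0.1, -153.7]
wrist_force: [-0.6, 0.3, 0.6]
gripper_width: 0.122
grasp_force: 30.0
```

{"op": "carry_out", "data": {
  "rows": [0, 0, 0.005, 0, 0, 0, 0, 0, 0.01, 0, 0, 0, 0, 0, 0.015, 0, 0, 0, 0, 0, 0.02, 0, 0, 0, 0, 0, 0.02, 0, 0, 0]
}}

```text
time_s: 17.88
tool_pos: [0.5372, -0.2939, 0.0465]
ee_rot: [-180.0, 0.0, -153.6]
wrist_force: [0.0, -0.0, -0.2]
gripper_width: 0.126
grasp_force: 30.0
```

{"op": "carry_out", "data": {
  "rows": [0, 0, 0.004, 0, 0, 0, 0, 0, 0.008, 0, 0, 0, 0, 0, 0.012, 0, 0, 0, 0, 0, 0.012, 0, 0, 0, 0, 0, 0.012, 0, 0, 0]
}}

```text
time_s: 18.3
tool_pos: [0.5377, -0.2943, 0.0454]
ee_rot: [-179.9, 0.1, -153.6]
wrist_force: [-0.4, -2.2, 5.3]
gripper_width: 0.128
grasp_force: 30.0
```

{"op": "carry_out", "data": {
  "rows": [0, -0.004, 0, 0, 0, 0, 0, -0.007, 0.002, 0, 0, 0, 0, -0.007, 0.005, 0, 0, 0, 0, -0.007, 0.005, 0, 0, 0, 0, -0.007, 0.005, 0, 0, 0]
}}

```text
time_s: 18.72
tool_pos: [0.538, -0.295, 0.0446]
ee_rot: [-179.9, 0.0, -153.6]
wrist_force: [0.4, -2.2, 5.7]
gripper_width: 0.127
grasp_force: 30.0
```

Firm contact at the seated height. Open partway, then rise.

{"op": "carry_out", "data": {
  "rows": [0, 0, 0, 0, 0, 0, 0, 0, 0, 0, 0, 0, 0, 0, 0, 0, 0, 0, 0, 0, 0, 0, 0, 0, 0, 0, 0, 0, 0, 0],
  "jaw": 0.3
}}

```text
time_s: 19.13
tool_pos: [0.537, -0.2944, 0.0437]
ee_rot: [180.0, -0.0, -153.7]
wrist_force: [0.5, 0.2, -0.4]
gripper_width: 0.299
grasp_force: 0.0
```

{"op": "carry_out", "data": {
  "rows": [0, 0, -0.05, 0, 0, 0, 0, 0, -0.15, 0, 0, 0, 0, 0, -0.3, 0, 0, 0, 0, 0, -0.55, 0, 0, 0, 0, 0, -0.8, 0, 0, 0]
}}

```text
time_s: 19.55
tool_pos: [0.5369, -0.2946, 0.1417]
ee_rot: [180.0, -0.1, -153.6]
wrist_force: [0.8, -0.7, 0.9]
gripper_width: 0.302
grasp_force: 0.0
```

{"op": "carry_out", "data": {
  "rows": [0, 0.2, -0.2, 0, 0, 0, 0, 0.4, -0.4, 0, 0, 0, 0, 0.6, -0.6, 0, 0, 0, 0, 0.8, -0.6, 0, 0, 0, 0, 1, -0.6, 0, 0, 0]
}}

```text
time_s: 19.97
tool_pos: [0.4845, -0.1864, 0.2153]
ee_rot: [-179.9, 0.2, -153.7]
wrist_force: [-0.3, 0.1, -0.3]
gripper_width: 0.299
grasp_force: 0.0
```

{"op": "carry_out", "data": {
  "rows": [0, 0.2, 0, 0, 0, 0, 0, 0.4, 0, 0, 0, 0, 0, 0.6, 0, 0, 0, 0, 0, 0.8, 0, 0, 0, 0, 0, 1, 0, 0, 0, 0]
}}

```text
time_s: 20.38
tool_pos: [0.4303, -0.0788, 0.2134]
ee_rot: [-180.0, 0.1, -153.7]
wrist_force: [0.7, 0.1, -0.4]
gripper_width: 0.302
grasp_force: 0.0
```

```bash
python3 look.py 6; python3 - <<'E'
from h import *
y=np.radians(26.4); R=np.array([[np.cos(y),np.sin(y)],[-np.sin(y),np.cos(y)]])
for n,bx in (("scene",(195,270,90,165)),("top",(180,260,330,410))):
    z=np.load(n+"6.npz"); p=z['p']; pi=p.astype(int); _,P=pts(n,p,z['d'])
    hsv=cv2.cvtColor(p,cv2.COLOR_RGB2HSV); box=np.zeros((384,512),bool); box[bx[0]:bx[1],bx[2]:bx[3]]=1
    for nm,m in (("amber",cv2.inRange(hsv,(8,150,60),(24,255,255))>0),("clear",(pi[...,1]>pi[...,0]+12)&(pi[...,1]>90))):
        m=cv2.morphologyEx((m&box).astype(np.uint8),cv2.MORPH_OPEN,np.ones((2,2)))>0
        v,u=np.nonzero(m)
        if len(u)<10: print(n,nm,len(u)); continue
        Q=np.array([ray(n,a,b,.0425)[:2] for a,b in zip(u,v)]); L=(Q-[.5505,-.318])@R.T*1000; g=P[m][:,2]
        print(n,nm,m.sum(),"lat",np.percentile(L[:,1],[3,50,97]).round(1),"x",np.percentile(L[:,0],[1,99]).round(1),"slope",np.polyfit(L[:,0],L[:,1],1)[0].round(3),"z",np.percentile(g,[50,90]).round(4),"zslope",np.polyfit(L[:,0],g*1000,1)[0].round(3))
a=cv2.imread('pics/scene6.png')[190:275,80:180];b=cv2.imread('pics/top6.png')[180:265,320:420]
cv2.imwrite('pics/l.png',cv2.hconcat([cv2.resize(a,(400,340)),cv2.resize(b,(400,340))]))
E
```

```text
20.3833 [ 0.43030942 -0.07879638  0.21343006] [-1.79975980e+02  9.20148175e-02 -1.53656416e+02] 0.30166970459300674 0.0
scene low z rel TCP [-0.0219 -0.0159 -0.0131 -0.0055  0.0096]
top low z rel TCP [0.0564 0.0603 0.0612 0.0627 0.0834]
scene amber 239 lat [20.8 26.9 33.2] x [-57.9  54.1] slope 0.001 z [nan nan] zslope nan
scene clear 150 lat [-32.8 -26.9 -23.2] x [-53.3  51.8] slope 0.01 z [nan nan] zslope nan
top amber 202 lat [20.8 26.4 32.3] x [-59.1  42.6] slope 0.005 z [nan nan] zslope nan
top clear 180 lat [-34.3 -29.2 -24.4] x [-57.2  48.3] slope -0.001 z [nan nan] zslope nan
```

View pics/l.png

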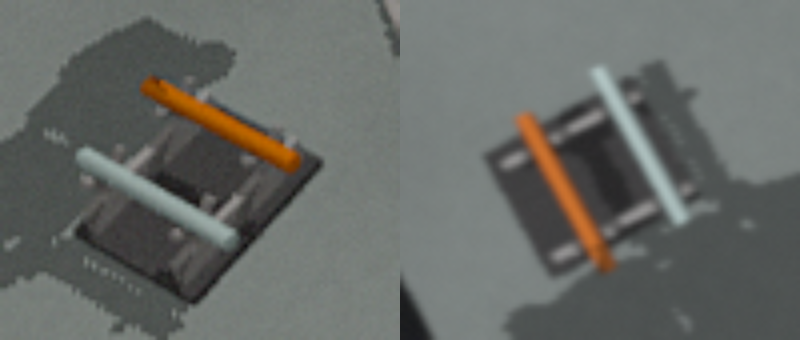

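Both views show the amber rod seated in the free notches. It is parallel to the clear rod, about 55.5 mm from it, and centred lengthwise within a few mm. The gripper is clear, so I'll hand in.

```bash
python3 -c "
from plant import *
print(job_done())"
```

```text
the job is handed in; nothing more can be done
None
```

The lid lies flat, handle up, on the bench beside the box, and the amber rod is seated in the empty notches; I handed the job in at about 20 s, and the hand-in returned no verdict.

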